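# Send the boxes to aisle 73

## Robot

A 6-joint arm with a two-finger parallel gripper is mounted at the origin on the work surface. World frame = base frame: x ahead of the robot, y to its left, z up, the work surface at z = 0. Lengths are in m, angles in rad, forces in N, time in s.
With the tool pointing down it reaches from about 0.35 to 0.85 m from the base axis. Payload 8.1 kg.
Tool frame: the origin (TCP) lies on the centre line of the jaws, within the pads' length; the fingertips stand 17 mm ahead of it and the grasp point (between the pads) lies 2 mm behind it; z points along the fingers, y is the line along which they close (so a half turn about z gives the same grasp; the last joint's range is limited). The gripper opens to 93 mm and grips with 3 to 60 N. Pads are 15 mm wide; open, the fingers measure 128 mm over their backs; the gripper's body (75 mm by 188 mm) begins 65 mm behind the grasp point.
Start: joints at [1.229, 0.13, 1.488, -0, 1.523, -0.085], TCP at [0.152, 0.58, 0.236] pointing down, gripper open.
Joint ranges: [-2.96, 2.96], [-0.89, 2.26], [0.02, 2.5], [-1.34, 4.48], [0, 2.73], [-2.66, 2.66]. Speed limits (rad/s): [2.39, 2.39, 2.79, 3.14, 3.14, 3.14].

## Interface

Orientations are given as a rotation vector (axis times angle).
In Python, from plant import robot, optics, close_job, models gives the robot as it stands.
- The arm moves only by the shell command python3 -m inch 'ROWS' [OPENING] [FORCE]. ROWS is a JSON object of lists of equal length, an entry for each row: "travel": the shift along the tool's x, y, z in m, a list of three; "spin": the turn about the tool's z in rad. In form: {"travel": [[x, y, z], ...], "spin": [spin, ...]}. A call has 1 to 10 rows; each row is the pose to reach, as a shift and turn from the pose commanded when the call began, along the tool's axes at that moment; what a row does not reach only later rows make up. A row lasts 1/12 s, in which the tool goes at most 41.7 mm and 7.16 degrees, less where a joint would pass 70% of its speed; a pose out of reach is approached as far as the arm can. A call with a gripper value outside its range is refused whole. OPENING is the closure, from 0 (fully open) to 1 (shut), set as the call begins (- or left out, the last holds). The fingers move at their own pace and stop on an object; FORCE is the grip in N (left out, the last holds). Time passes only in rows, so rows that repeat a pose let the fingers close. It gives the time, the measured TCP pose, the force, the opening and the grip force at its end, in the units of the state.
- robot.read_state(): the state, without advancing time (a new reading comes with each control period).
- optics.read_camera(name): name is "scene" or "top" or "wrist"; returns (picture, depth): 420x560x3 uint8, red, green, blue; 420x560 float32, m along the optical axis (not along the pixel's ray), 0 where there is no reading.
- optics.camera_info(name): a dict with "camera_matrix" (3x3 intrinsics, pixels), "view" (4x4, takes a point from world to camera coordinates). Camera axes: x right, y down, z forward; pixel columns grow to the right and rows downward; lengths in m; the calibration is good to about 2 mm. The wrist camera is an equidistant fisheye: a pixel r from the principal point sees the ray r / f radians off the axis. A picture is of the moment at which its call begins: read the wrist's pose just before it. camera_info takes no time and is no camera call; for the wrist camera it gives the pose at the moment of the call.
- close_job(): hands the job in; it is judged then, once.
Trained networks look in the newest picture that a camera, given by its name, has taken for a name from the list of things; names that differ only in an ending like _2 or _b are one class to them, and where a whole thing is asked for, a point or a joint stands for the part that bears it (a point fixed in the world has none). Each returns a list of dicts, best first, with "p" (0 to 1); they miss things now and then, are a little off and sometimes report something else, mostly with a low value. They report only what shows in the picture. A call takes as long as a camera call. They do not tell look-alikes from the thing itself.
- models.look_for(camera, name): "centre" ([x, y, z] in m, in world coordinates, good to about 4 mm: the middle of the surface that is visible of it).
- models.masks_of(camera, name): "region" (420x560 bool, what is visible of it).
The state is a dict: "t": time; "q": joint angles; "dq": joint speeds; "joint_torque": joint torques, N m; "tool_pos": TCP position; "orientation": TCP orientation; "force": force on the tool from outside, world axes, zero at the start; "wrist_torque": the same for the moment, N m; "opening": finger opening in m; "gripper_force": force on a finger pad.
Only numpy, scipy, OpenCV 4.12 (cv2) and the standard library are available. Lean on these libraries where they do the work, as an engineer would, in place of code of your own. Each camera call takes 0.05 s, during which the arm holds its last target. There are 200 camera calls.

## Task

Stop the book shuttle by pushing its red mushroom button down until it latches, and keep it latched while you put every small archive box into the shuttle's blue tray, lying flat on the tray floor with the lid up, one to a compartment, and roll the two thumbwheels so that the dial reads 73 (tens wheel 7, units wheel 3). Then twist the mushroom head clockwise so that it pops back up. Do not touch the boxes or the dial while the button is up, and do not knock over or shove away the other things on the table.

Things in the scene. Friction and masses are not known exactly. Their poses are not given: they have to be found in the camera images.
- box_1: small archive box: grey body with a brown lid and a paper label, 90 (x) x 46 (y) x 45 (z) mm, about 0.1 to 0.3 kg; origin at the centre of its underside, x along its length, z up. There are two to four such boxes, scattered on the right of the table; an absent one reads None. Starts flat on the table
- box_2: small archive box: grey body with a brown lid and a paper label, 90 (x) x 46 (y) x 45 (z) mm, about 0.1 to 0.3 kg; origin at the centre of its underside, x along its length, z up. There are two to four such boxes, scattered on the right of the table; an absent one reads None. Starts flat on the table
- box_3: small archive box: grey body with a brown lid and a paper label, 90 (x) x 46 (y) x 45 (z) mm, about 0.1 to 0.3 kg; origin at the centre of its underside, x along its length, z up. There are two to four such boxes, scattered on the right of the table; an absent one reads None. Starts flat on the table
- box_4: small archive box: grey body with a brown lid and a paper label, 90 (x) x 46 (y) x 45 (z) mm, about 0.1 to 0.3 kg; origin at the centre of its underside, x along its length, z up. There are two to four such boxes, scattered on the right of the table; an absent one reads None. Starts flat on the table
- tray: fixed blue tray, 239 (x) x 175 (y) mm, floor top 5 mm and wall tops 22 mm above the table; walls and the two crossing dividers are 5 mm thick: four compartments 112 x 80 mm, centred at x +-58.5, y +-42.5 mm. Origin: centre of its underside, z up. Two rails 6 mm high beside it (y +-100 mm) lead along +x to a white and yellow hatch, 190 mm tall, near face at x = +310 mm
- dial: fixed grey dial case, 120 (x) x 160 (y) x 62 (z) mm, with two thumbwheels standing out of its top; origin at the centre of its underside, z up, -x side faces the robot
- tens_axle (a point): centre of the tens wheel on its axle (level, along the dial's y), 50 mm above the table, 34 mm to the dial's +y of its middle. Black drum, radius 32, width 26 mm; five ribs 6 mm thick, 24 mm wide, out to radius 44 mm, to push with a fingertip; case top is 12 mm above this point. Ribs sit between digits 1|2, 3|4, 5|6, 7|8 (yellow), 9|0 (orange)
- units_axle (a point): centre of the units wheel on its axle, 34 mm to the dial's -y of its middle; same shape as the tens wheel. On both wheels, at joint value q, the rib after digit d (1, 3, 5, 7, 9) leans q - (d + 0.5) x 0.628 rad from straight up, positive towards the dial's +x
- wheel_tens (a joint): tens thumbwheel (left seen from the robot), rad. Digit d is on top, level with the white pointer bars, at d x 0.628; 0 to 9, a stop just past each end. Grows as the wheel's top rolls along the dial's +x (away from the robot). Clicks into whole digits by itself (change-over half-way; 2 to 4 N at a rib). White seven-bar digits on the black drum read upright from the robot's side
- wheel_units (a joint): units thumbwheel (right seen from the robot), rad. Digit d is on top, level with the white pointer bars, at d x 0.628; 0 to 9, a stop just past each end. Grows as the wheel's top rolls along the dial's +x (away from the robot). Clicks into whole digits by itself (change-over half-way; 2 to 4 N at a rib). White seven-bar digits on the black drum read upright from the robot's side
- stop: fixed yellow stop-button case, 84 x 84 x 50 (z) mm, origin at the centre of its underside, z up; the mushroom stands in the middle of its top
- stop_top (a point): centre of the flat top of the red mushroom head (40 mm diameter, 14 mm thick, on a thin stem): 80 mm above the table when up, about 71 mm when latched; the head's underside is 16 mm above the case when up, 7 mm when latched
- stop_push (a joint): how far the mushroom is down, m: 0 up, 0.0112 at the bottom of its travel; pushed to the bottom it latches, and then stays at about 0.009. Pushing over the latch takes about 9 N. Pulling does not free it; twisting does
- stop_turn (a joint): twist of the mushroom head, rad: 0 at rest, up to 1.0, growing clockwise seen from above (white arrows). A weak spring (under 0.06 N m) turns it back when let go. When latched, a twist of 0.6 rad or more frees it; a spring of about 3 N then lifts it 9 mm to the up position as soon as nothing holds it down
- loupe: bystander, not part of the job: short brass loupe, 36 mm diameter, 36 mm tall; origin at its underside
- stamp: bystander, not part of the job: wooden-handled stamp, 34 mm diameter, 64 mm tall, standing upright; origin at its underside
- weight: bystander, not part of the job: dark steel bar weight 100 x 30 x 25 mm lying flat; origin at its underside
- pencil_cup: bystander, not part of the job: grey open cup, 70 mm diameter, 90 mm tall; origin at its underside
- glue_jar: bystander, not part of the job: small glass jar with a white lid, 50 mm diameter, 60 mm tall; origin at its underside
Not all that is in view belongs to the job. What is shaped like the box_4 but green or turquoise is not meant.

How it is judged:
On the way, in this order (a step that is already met when the one before it is completed fails the run):
1. the mushroom button is pushed down and latched (value of joint stop_push above 0.0065 m), for 0.3 s.
2. with the button still latched, every box lies in the tray and the dial reads 73 (value of joint stop_push above 0.0065 m and z of box_1 in the frame of tray between -0.005 and 0.013 m and x of box_1 in the frame of tray between -0.112 and 0.112 m and y of box_1 in the frame of tray between -0.082 and 0.082 m and angle between each of box_1, box_2, box_3, box_4's own z axis and vertical below 0.15 rad and z of box_2 in the frame of tray between -0.005 and 0.013 m and x of box_2 in the frame of tray between -0.112 and 0.112 m and y of box_2 in the frame of tray between -0.082 and 0.082 m and z of box_3 in the frame of tray between -0.005 and 0.013 m and x of box_3 in the frame of tray between -0.112 and 0.112 m and y of box_3 in the frame of tray between -0.082 and 0.082 m and z of box_4 in the frame of tray between -0.005 and 0.013 m and x of box_4 in the frame of tray between -0.112 and 0.112 m and y of box_4 in the frame of tray between -0.082 and 0.082 m and contact force between the fingers and box_1 below 0.3 N and contact force between the fingers and box_2 below 0.3 N and contact force between the fingers and box_3 below 0.3 N and contact force between the fingers and box_4 below 0.3 N and value of joint wheel_tens between 4.24116 and 4.55532 rad and value of joint wheel_units between 1.72788 and 2.04204 rad), for 0.3 s.
3. the mushroom head has been twisted and has popped up (value of joint stop_push below 0.003 m), for 0.3 s.
At the end, for the whole second after the job is handed in: Every box present lies in the tray (underside within 8 mm of the tray floor, centre inside the tray walls, lid up within 0.15 rad), at rest; the tens wheel is within a quarter step of 7 and the units wheel within a quarter step of 3; the mushroom button is up (joint below 3 mm) (z of box_1 in the frame of tray between -0.005 and 0.013 m and x of box_1 in the frame of tray between -0.112 and 0.112 m and y of box_1 in the frame of tray between -0.082 and 0.082 m and angle between each of box_1, box_2, box_3, box_4's own z axis and vertical below 0.15 rad and z of box_2 in the frame of tray between -0.005 and 0.013 m and x of box_2 in the frame of tray between -0.112 and 0.112 m and y of box_2 in the frame of tray between -0.082 and 0.082 m and z of box_3 in the frame of tray between -0.005 and 0.013 m and x of box_3 in the frame of tray between -0.112 and 0.112 m and y of box_3 in the frame of tray between -0.082 and 0.082 m and z of box_4 in the frame of tray between -0.005 and 0.013 m and x of box_4 in the frame of tray between -0.112 and 0.112 m and y of box_4 in the frame of tray between -0.082 and 0.082 m and linear speed of each of box_1, box_2, box_3, box_4 below 0.03 m/s and value of joint wheel_tens between 4.24116 and 4.55532 rad and value of joint wheel_units between 1.72788 and 2.04204 rad and value of joint stop_push below 0.003 m); the robot touches nothing.
It fails at once if a box, a wheel or the dial touched while the mushroom button is not down (value of joint stop_push below 0.004 m and (contact force between the fingers and box_1 above 1 N or contact force between the fingers and box_2 above 1 N or contact force between the fingers and box_3 above 1 N or contact force between the fingers and box_4 above 1 N or contact force between the fingers and dial above 1 N)).
It fails at once if a bystander knocked over or shoved more than 8 cm (angle between any of stamp, pencil_cup, glue_jar, loupe's own z axis and vertical above 0.8 rad or distance of any of loupe, stamp, weight, pencil_cup, glue_jar from where it was at the start of the episode above 0.08 m).
Of box_1, box_2, box_3, box_4 only 2 to 4 are there at a start; the rules pass over those that are not, and their reading is None.
At some moment in a run one of box_1, box_2, box_3, box_4 may be knocked a few centimetres aside while the robot is not near it.
Once in a run the grip may slacken for a moment while it holds something.
It also fails if it takes over 210 s, if anything falls off the work surface, if the arm or the gripper's body presses on something with over 40 N, if the wrist force passes 120 N, or if a joint passes its speed limit or range.

## Working session

There is one attempt and no reset: what is moved stays moved. The work goes in short steps, Python scripts to look and compute and a shell command to move; the robot and the scene stay as the last step left them, time stands still between calls to the robot, and variables do not carry over. Pictures are saved under pics/ and viewed, at most 14 in all, crops included, and the job is handed in when it is done.

```bash
mkdir -p pics; ls; python3 - <<'E'
from plant import robot, optics, models
import cv2, numpy as np
s=robot.read_state(); print(s)
for c in ["top","scene"]:
    im,d=optics.read_camera(c); cv2.imwrite(f"pics/{c}0.png",im[:,:,::-1]); np.save(f"pics/{c}0.npy",d)
    i=optics.camera_info(c); print(c,np.round(i["camera_matrix"],1).tolist(),np.round(i["view"],3).tolist())
    for n in ["box_1","tray","dial","stop","stop_top","tens_axle","units_axle","loupe","stamp","weight","pencil_cup","glue_jar"]:
        print(n,[(np.round(r["centre"],3).tolist(),round(r["p"],2)) for r in models.look_for(c,n)])
E
```

```text
pics
{'t': 0.0, 'q': array([ 1.22858574e+00,  1.31137633e-01,  1.48929519e+00, -1.00325330e-05,
        1.52299838e+00, -8.54079967e-02]), 'dq': array([-0.00242944, -0.0010457 ,  0.00039495,  0.00113944,  0.00022769,
        0.00057499]), 'joint_torque': array([-8.42524787e-04, -5.59874046e+01, -4.91731811e+01,  7.64328288e-02,
        3.65596369e-02, -1.19225929e-04]), 'tool_pos': array([0.15219617, 0.57981138, 0.23459275]), 'orientation': array([-4.02227430e-01, -3.11535232e+00,  2.82522532e-03]), 'force': array([ 0.42268248, -0.23989436, -0.30295939]), 'wrist_torque': array([-0.05376173,  0.03389205, -0.00495956]), 'gripper_force': 0.0, 'opening': 0.09273054538433646}
top [[443.1, 0.0, 271.2], [0.0, 443.1, 205.4], [0.0, 0.0, 1.0]] [[-0.038, -0.999, 0.001, 0.034], [-0.975, 0.036, -0.22, 0.555], [0.22, -0.009, -0.976, 1.238], [0.0, 0.0, 0.0, 1.0]]
box_1 [([0.776, -0.342, 0.044], 0.86), ([0.534, -0.428, 0.046], 0.84), ([0.286, -0.251, 0.045], 0.69), ([0.423, -0.28, 0.045], 0.64), ([0.45, -0.138, 0.047], 0.63), ([0.573, -0.281, 0.048], 0.63)]
tray [([0.736, 0.275, 0.023], 0.61)]
dial 
[... 669 characters left out ...]
box_1 [([0.549, -0.438, 0.044], 0.96), ([0.436, -0.286, 0.049], 0.9), ([0.586, -0.294, 0.044], 0.8), ([0.304, -0.264, 0.044], 0.69), ([0.461, -0.148, 0.044], 0.61), ([0.784, -0.352, 0.045], 0.55)]
tray [([0.851, 0.232, 0.046], 0.56)]
dial [([0.631, -0.062, 0.067], 0.79), ([0.619, -0.006, 0.082], 0.68)]
stop [([0.452, 0.067, 0.056], 0.73)]
stop_top [([0.445, 0.082, 0.085], 0.45)]
tens_axle [([0.627, -0.058, 0.062], 0.62)]
units_axle [([0.628, -0.06, 0.06], 0.62)]
loupe [([0.762, 0.084, 0.031], 0.61)]
stamp [([0.446, -0.388, 0.022], 0.74)]
weight [([0.673, -0.414, 0.026], 0.75), ([0.735, -0.226, 0.057], 0.16)]
pencil_cup [([0.735, -0.221, 0.054], 0.84)]
glue_jar [([0.532, 0.472, 0.043], 0.52)]
```

```bash
python3 - <<'E'
import cv2
im=cv2.imread("pics/top0.png"); cv2.imwrite("pics/top0b.png",cv2.resize(im,(800,600),interpolation=cv2.INTER_CUBIC))
E
```

```text
(no output)
```

View pics/top0b.png

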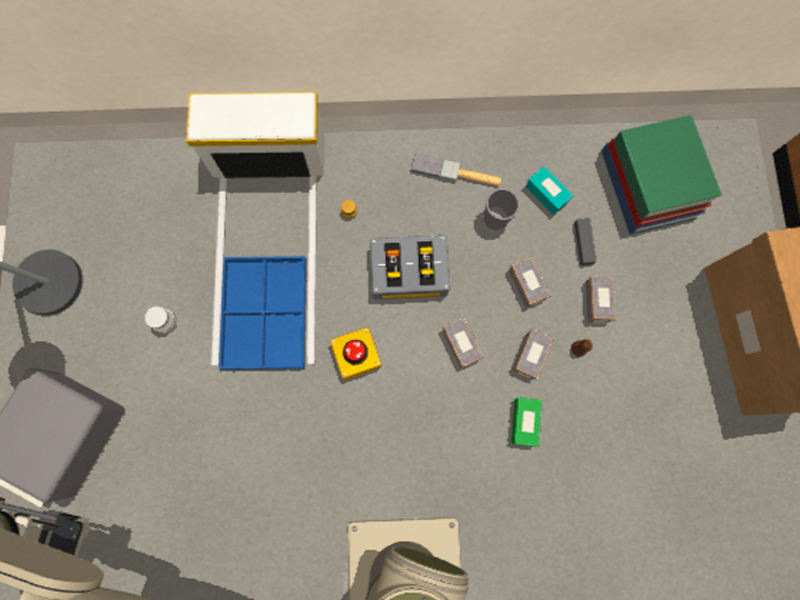

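View pics/scene0.png

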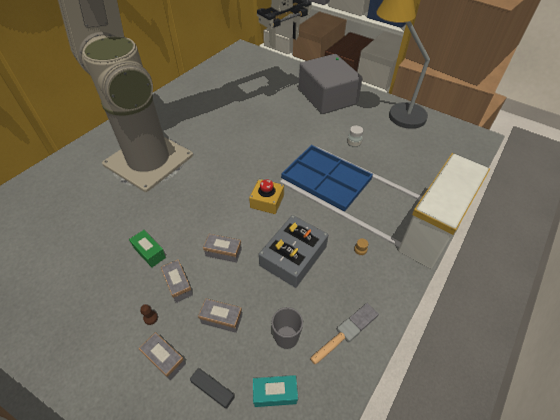

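```bash
cat > h.py <<'E'
import numpy as np, cv2
from plant import robot, optics, models
def cloud(c):
    im,d=optics.read_camera(c); i=optics.camera_info(c); K=i["camera_matrix"]; V=np.array(i["view"])
    v,u=np.mgrid[:420,:560]
    p=np.stack([(u-K[0][2])/K[0][0]*d,(v-K[1][2])/K[1][1]*d,d],-1)
    return im,(p-V[:3,3])@V[:3,:3],d>0
def rect(p):
    (cx,cy),(w,h),a=cv2.minAreaRect((p[:,:2]*1000).astype(np.float32))
    if w<h: w,h,a=h,w,a+90
    return [round(cx),round(cy)],[round(w),round(h)],round((a+90)%180-90,1),len(p)
def boxes(c):
    im,P,ok=cloud(c); hsv=cv2.cvtColor(im,cv2.COLOR_RGB2HSV); out=[]
    for r in models.masks_of(c,"box_1"):
        m=r["region"]&ok
        if m.sum()<30: continue
        q=P[m]; top=np.median(q[:,2]); sel=abs(q[:,2]-top)<.008
        out.append((rect(q[sel]),round(top,3),round(r["p"],2),np.median(hsv[m],0).tolist()))
    return im,P,ok,out
E
python3 - <<'E'
from h import *
for c in ["top","scene"]:
    im,P,ok,b=boxes(c); print(c); [print(x) for x in b]
    hsv=cv2.cvtColor(im,cv2.COLOR_RGB2HSV)
    for n,lo,hi,z0,z1 in [("tray",(100,120,40),(125,255,255),.015,.03),("stopcase",(20,120,100),(32,255,255),.04,.058),("red",(170,120,60),(180,255,255),.072,.09),("red2",(0,150,60),(6,255,255),.072,.09)]:
        m=(cv2.inRange(hsv,np.array(lo),np.array(hi))>0)&ok&(P[...,2]>z0)&(P[...,2]<z1)
        k,l,st,_=cv2.connectedComponentsWithStats(m.astype(np.uint8))
        j=1+np.argmax(st[1:,4]); q=P[l==j]; print(n,rect(q),np.median(q[:,2]).round(4))
    for n in ["dial","pencil_cup","loupe","stamp"]:
        for r in models.masks_of(c,n)[:1]:
            m=r["region"]&ok; q=P[m]
            if n=="dial": q=q[abs(q[:,2]-.062)<.006]
            print(n,rect(q),q[:,2].max().round(3))
    if c=="top":
        a=cv2.resize(im[150:225,245:325],None,fx=5,fy=5,interpolation=cv2.INTER_CUBIC)
        b_=cv2.resize(im[105:320,290:450],None,fx=2.5,fy=2.5,interpolation=cv2.INTER_CUBIC)
        o=np.zeros((540,800,3),np.uint8); o[:a.shape[0],:400]=a; o[:b_.shape[0],400:400+b_.shape[1]]=b_[:540]; cv2.imwrite("pics/crop1.png",o[:,:,::-1])
E
```

```text
top
(([535, -434], [93, 50], -3.5, 513), np.float64(0.045), 0.84, [12.0, 30.0, 156.0])
(([452, -137], [89, 47], 23.3, 482), np.float64(0.046), 0.78, [10.0, 25.0, 160.0])
(([782, -349], [91, 53], 42.0, 460), np.float64(0.045), 0.78, [87.0, 250.0, 191.0])
(([577, -286], [92, 48], 19.8, 480), np.float64(0.045), 0.61, [11.0, 27.0, 158.0])
(([288, -256], [92, 49], -9.6, 542), np.float64(0.045), 0.59, [65.0, 180.0, 182.0])
(([424, -281], [92, 48], -26.0, 526), np.float64(0.045), 0.56, [12.0, 30.0, 159.0])
tray ([537, 277], [241, 177], -1.3, 783) 0.0216
stopcase ([439, 84], [85, 83], 17.1, 591) 0.0507Traceback (most recent call last):
  File "<stdin>", line 8, in <module>
    return _wrapfunc(a, 'argmax', axis=axis, out=out, **kwds)
    return bound(*args, **kwds)
ValueError: attempt to get argmax of an empty sequence
```

```bash
python3 - <<'E'
from h import *
for c in ["top","scene"]:
    if c=="top": im,P,ok=cloud(c)
    else:
        im,P,ok,b=boxes(c); print(c); [print(x) for x in b]
    hsv=cv2.cvtColor(im,cv2.COLOR_RGB2HSV)
    for n,lo,hi,z0,z1 in [("tray",(100,120,40),(125,255,255),.015,.03),("stopcase",(20,120,100),(32,255,255),.04,.058),("red",(0,150,60),(6,255,255),.072,.09)]:
        m=(cv2.inRange(hsv,np.array(lo),np.array(hi))>0)&ok&(P[...,2]>z0)&(P[...,2]<z1)
        k,l,st,_=cv2.connectedComponentsWithStats(m.astype(np.uint8))
        if k<2: continue
        j=1+np.argmax(st[1:,4]); q=P[l==j]; print(n,rect(q),np.median(q[:,2]).round(4))
    for n in ["dial","pencil_cup","loupe","stamp"]:
        for r in models.masks_of(c,n)[:1]:
            m=r["region"]&ok; q=P[m]
            if n=="dial": q=q[abs(q[:,2]-.062)<.006]
            print(n,rect(q),q[:,2].max().round(3))
    if c=="top":
        a=cv2.resize(im[150:225,245:325],None,fx=5,fy=5,interpolation=cv2.INTER_CUBIC)
        b_=cv2.resize(im[105:320,290:450],None,fx=2.5,fy=2.5,interpolation=cv2.INTER_CUBIC)
        o=np.zeros((540,800,3),np.uint8); o[:a.shape[0],:400]=a; o[:b_.shape[0],400:400+b_.shape[1]]=b_[:540]; cv2.imwrite("pics/crop1.png",o[:,:,::-1])
E
```

```text
tray ([537, 277], [240, 177], -1.0, 778) 0.0217
stopcase ([439, 84], [85, 83], 17.2, 587) 0.0507
red ([438, 82], [37, 37], 88.3, 124) 0.0804
dial ([617, -35], [159, 120], -88.9, 1654) 0.068
pencil_cup ([743, -247], [106, 68], -51.9, 557) 0.096
loupe ([757, 91], [32, 32], -5.0, 122) 0.043
stamp ([433, -380], [29, 23], 31.4, 99) 0.067
scene
(([580, -287], [91, 49], 20.1, 776), np.float64(0.045), 0.95, [13.0, 14.0, 117.0])
(([427, -281], [93, 47], -26.5, 635), np.float64(0.045), 0.89, [13.0, 13.0, 118.0])
(([290, -256], [95, 47], -9.0, 542), np.float64(0.045), 0.89, [65.0, 147.0, 123.0])
(([537, -434], [92, 47], -3.4, 948), np.float64(0.045), 0.84, [13.0, 13.0, 117.5])
(([456, -137], [92, 49], 23.8, 568), np.float64(0.044), 0.78, [14.0, 17.0, 116.0])
(([784, -348], [91, 48], 38.7, 1111), np.float64(0.045), 0.71, [87.0, 162.0, 135.0])
tray ([539, 277], [239, 178], -1.1, 734) 0.0202
stopcase ([442, 81], [85, 83], -73.0, 381) 0.0502
red ([444, 80], [34, 34], 12.4, 83) 0.0807
dial ([619, -34], [160, 120], -89.4, 1825) 0.068
pencil_cup ([725, -234], [84, 67], 13.9, 1011) 0.093
loupe ([761, 88], [30, 29], 40.0, 159) 0.04
stamp ([427, -374], [62, 30], -40.1, 239) 0.067
```

View pics/crop1.png

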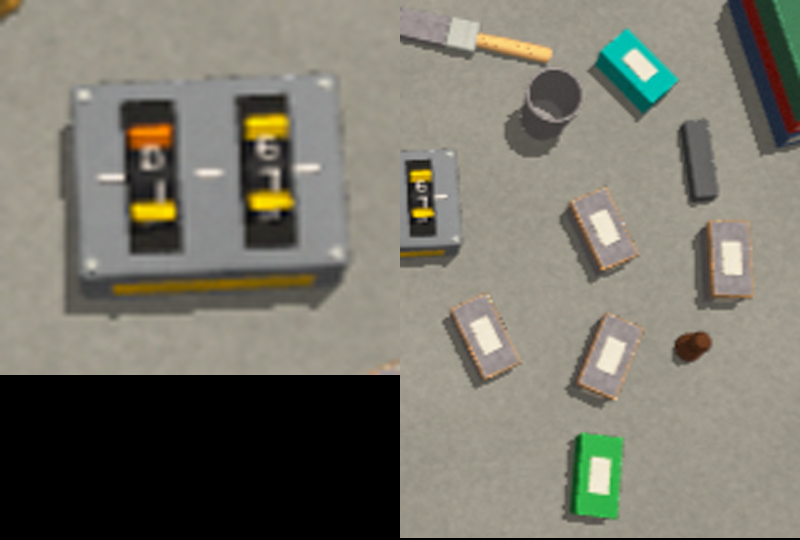

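```bash
cat >> h.py <<'E'
from scipy.spatial.transform import Rotation as R
def go(x,y,z,yaw,pr=True):
    s=robot.read_state(); r=R.from_rotvec(s["orientation"]).as_matrix()
    t=r.T@(np.array([x,y,z])-s["tool_pos"]); cur=np.degrees(np.arctan2(r[1,1],r[0,1]))
    d=(yaw-cur+90)%180-90
    print("t",round(s["t"],1),"q6",round(s["q"][5],2),"yaw",round(cur,1),"travel",t.round(3).tolist(),"spin",round(-np.radians(d),3))
def ribs(c="top"):
    im,P,ok=cloud(c); hsv=cv2.cvtColor(im,cv2.COLOR_RGB2HSV); out=[]
    m=(cv2.inRange(hsv,np.array((4,140,90)),np.array((34,255,255)))>0)&ok&(P[...,2]>.064)&(abs(P[...,0]-.617)<.06)&(abs(P[...,1]+.035)<.08)
    k,l,st,_=cv2.connectedComponentsWithStats(m.astype(np.uint8))
    for j in range(1,k):
        if st[j,4]<4: continue
        q=P[l==j]; c=q.mean(0); e=np.degrees(np.arctan2(c[0]-.618,c[2]-.05))
        out.append((c.round(3).tolist(),round(e),"n",int(st[j,4]),"hue",float(np.median(hsv[l==j][:,0]))))
    return im,out
E
python3 - <<'E'
from h import *
for c in ("top","scene"): [print(c,o) for o in ribs(c)[1]]
go(.440,.083,.13,75)
E
```

```text
top ([0.639, -0.067, 0.084], 32, 'n', 40, 'hue', 24.0)
top ([0.635, 0.0, 0.085], 26, 'n', 40, 'hue', 14.0)
top ([0.595, -0.068, 0.083], -35, 'n', 34, 'hue', 24.0)
top ([0.592, 0.0, 0.08], -41, 'n', 33, 'hue', 24.0)
scene ([0.593, -0.002, 0.079], -40, 'n', 40, 'hue', 22.0)
scene ([0.638, -0.002, 0.086], 28, 'n', 23, 'hue', 11.0)
scene ([0.597, -0.07, 0.083], -32, 'n', 43, 'hue', 22.0)
scene ([0.641, -0.069, 0.085], 34, 'n', 31, 'hue', 22.0)
t 2.0 q6 -0.09 yaw 75.3 travel [-0.405, -0.408, 0.106] spin 0.005
```

```bash
A='[-0.405,-0.408,0.106]'
python3 -m inch '{"travel":[[-0.405,-0.408,0],[-0.405,-0.408,0],[-0.405,-0.408,0],[-0.405,-0.408,0],[-0.405,-0.408,0],[-0.405,-0.408,0],[-0.405,-0.408,0],[-0.405,-0.408,0],[-0.405,-0.408,0],[-0.405,-0.408,0]],"spin":[0,0,0,0,0,0,0,0,0,0]}' 1 20
python3 -m inch '{"travel":[[0,0,0],[0,0,0],[0,0,0],[0,0,0],[0,0,0],[0,0,0],[0,0,0],[0,0,0],[0,0,0],[0,0,0]],"spin":[0,0,0,0,0,0,0,0,0,0]}'
python3 - <<'E'
from h import *
go(.440,.083,.11,75)
E
```

```text
t: 2.88
tool_pos: [0.3617, 0.218, 0.236]
orientation: [0.401, 3.115, 0.001]
force: [0.8, 0.6, -0.2]
opening: 0.0311
gripper_force: 0.0
t: 3.72
tool_pos: [0.361, 0.22, 0.2356]
orientation: [-0.401, -3.116, 0.0]
force: [0.2, 0.5, -0.3]
opening: 0.0005
gripper_force: 0.0
t 3.7 q6 -0.89 yaw 75.3 travel [-0.111, -0.113, 0.126] spin 0.006
```

```bash

python3 -m inch '{"travel":[[-0.111,-0.113,0],[-0.111,-0.113,0],[-0.111,-0.113,0],[-0.111,-0.113,0],[-0.111,-0.113,0.126],[-0.111,-0.113,0.126],[-0.111,-0.113,0.126],[-0.111,-0.113,0.126],[-0.111,-0.113,0.126],[-0.111,-0.113,0.126]],"spin":[0,0,0,0,0,0,0,0,0,0]}'
python3 - <<'E'
from h import *
go(.440,.083,.10,75)
E
```

```text
t: 4.55
tool_pos: [0.4408, 0.0825, 0.1117]
orientation: [0.402, 3.114, 0.0]
force: [0.4, 0.7, 0.6]
opening: 0.0003
gripper_force: 0.0
t 4.5 q6 -1.24 yaw 75.3 travel [0.001, 0.0, 0.012] spin 0.005
```

Fingertips at about 94 mm; press in steps.

```bash

python3 -m inch '{"travel":[[0,0,0.005],[0,0,0.01],[0,0,0.015],[0,0,0.018],[0,0,0.02],[0,0,0.022],[0,0,0.023],[0,0,0.023],[0,0,0.023]],"spin":[0,0,0,0,0,0,0,0,0]}'
python3 -m inch '{"travel":[[0,0,0.001],[0,0,0.002],[0,0,0.003],[0,0,0.003],[0,0,0.003]],"spin":[0,0,0,0,0]}'
```

```text
t: 5.3
tool_pos: [0.4399, 0.0823, 0.0868]
orientation: [0.402, 3.116, 0.0]
force: [0.3, 0.3, 2.3]
opening: 0.0006
gripper_force: 1.2
t: 5.72
tool_pos: [0.4403, 0.0823, 0.0858]
orientation: [0.402, 3.115, 0.0]
force: [-9.0, -0.1, 22.0]
opening: 0.0004
gripper_force: 11.3
```

```bash

python3 -m inch '{"travel":[[0,0,-0.03],[0,0,-0.06],[0,0,-0.1],[0,0,-0.13],[0,0,-0.13]],"spin":[0,0,0,0,0]}'
python3 - <<'E'
from h import *
go(.52,-.035,.24,90)
E
```

```text
t: 6.13
tool_pos: [0.4431, 0.0825, 0.2208]
orientation: [0.401, 3.106, 0.003]
force: [1.4, 0.3, 1.2]
opening: 0.0006
gripper_force: 0.0
t 6.1 q6 -1.24 yaw 75.3 travel [-0.104, -0.094, -0.018] spin -0.257
```

```bash

python3 -m inch '{"travel":[[-0.104,-0.094,-0.018],[-0.104,-0.094,-0.018],[-0.104,-0.094,-0.018],[-0.104,-0.094,-0.018],[-0.104,-0.094,-0.018],[-0.104,-0.094,-0.018]],"spin":[-0.1,-0.2,-0.257,-0.257,-0.257,-0.257]}'
python3 - <<'E'
from h import *
s=robot.read_state(); print(s["tool_pos"])
i=optics.camera_info("wrist"); print(np.round(i["camera_matrix"],1).tolist(),np.round(i["view"],3).tolist())
im,d=optics.read_camera("wrist"); cv2.imwrite("pics/w1.png",im[:,:,::-1])
im,P,ok=cloud("scene"); hsv=cv2.cvtColor(im,cv2.COLOR_RGB2HSV)
m=(cv2.inRange(hsv,np.array((0,150,60)),np.array((6,255,255)))>0)&ok&(abs(P[...,0]-.44)<.04)&(abs(P[...,1]-.083)<.04); print("red z",np.percentile(P[m][:,2],[50,90]))
E
```

```text
t: 6.63
tool_pos: [0.5163, -0.0356, 0.2306]
orientation: [-0.003, -3.14, -0.001]
force: [-0.6, -0.1, -0.7]
opening: 0.0004
gripper_force: 0.0
[ 0.51625907 -0.03561678  0.23057626]
[[325.2, 0.0, 279.8], [0.0, 325.2, 210.1], [0.0, 0.0, 1.0]] [[0.003, 1.0, -0.0, 0.034], [0.954, -0.003, 0.301, -0.526], [0.301, -0.001, -0.954, 0.234], [0.0, 0.0, 0.0, 1.0]]
red z [0.06972291 0.07335167]
```

View pics/w1.png

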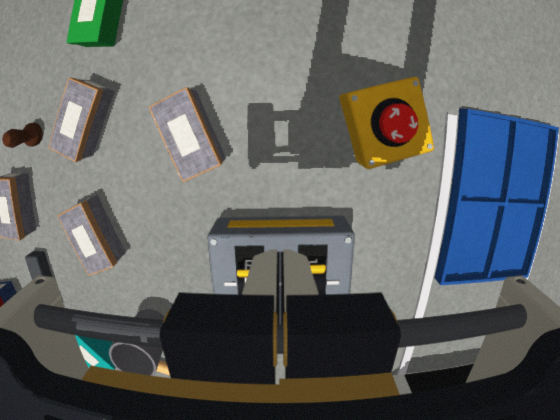

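```bash

python3 -m inch '{"travel":[[-0.18,0,0],[-0.18,0,0],[-0.18,0,0],[-0.18,0,0],[-0.18,0,0],[-0.18,0,0],[-0.18,0,0]],"spin":[0,0,0,0,0,0,0]}'
python3 - <<'E'
from h import *
i=optics.camera_info("wrist"); V=np.array(i["view"]); print(-V[:3,:3].T@V[:3,3])
im,d=optics.read_camera("wrist"); cv2.imwrite("pics/w2.png",cv2.resize(im[90:330,160:420],None,fx=2.4,fy=2.4,interpolation=cv2.INTER_CUBIC)[:,:,::-1])
E
```

```text
t: 7.32
tool_pos: [0.696, -0.0335, 0.2304]
orientation: [0.003, -3.139, -0.001]
force: [-0.5, 0.9, 0.1]
opening: 0.0002
gripper_force: 0.0
[ 0.61077049 -0.03358416  0.38076471]
```

View pics/w2.png

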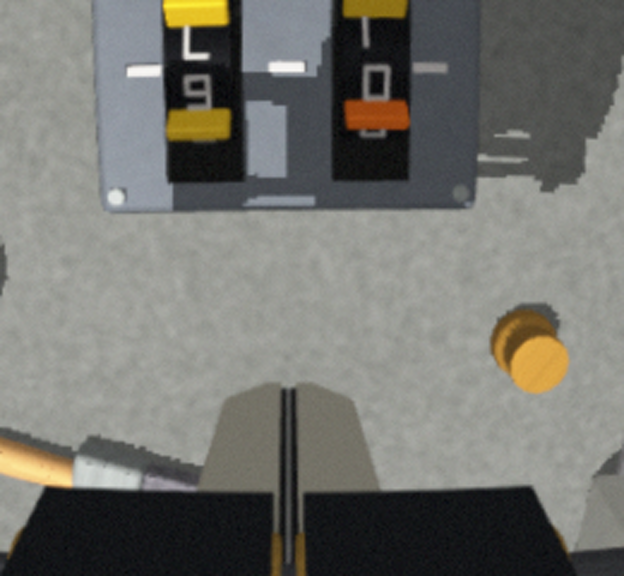

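```bash
python3 - <<'E'
from h import *
go(.564,-.001,.135,91)
E
```

```text
t 7.4 q6 -1.69 yaw 90.1 travel [0.131, 0.033, 0.096] spin -0.016
```

```bash

python3 -m inch '{"travel":[[0.131,0.033,0],[0.131,0.033,0],[0.131,0.033,0],[0.131,0.033,0],[0.131,0.033,0.096],[0.131,0.033,0.096],[0.131,0.033,0.096],[0.131,0.033,0.096]],"spin":[-0.016,-0.016,-0.016,-0.016,-0.016,-0.016,-0.016,-0.016]}'
python3 - <<'E'
from h import *
go(.564,-.001,.087,91)
E
```

```text
t: 8.03
tool_pos: [0.5613, -0.0014, 0.1318]
orientation: [0.026, -3.134, -0.001]
force: [-0.5, -0.1, -0.2]
opening: 0.0005
gripper_force: 0.0
t 8.0 q6 -1.68 yaw 90.9 travel [-0.003, 0.0, 0.045] spin -0.001
```

```bash

python3 -m inch '{"travel":[[0,0,0.03],[0,0,0.046],[-0.007,0,0.046],[-0.014,0,0.043],[-0.022,0,0.038],[-0.030,0,0.034],[-0.038,0,0.032],[-0.046,0,0.031],[-0.055,0,0.031],[-0.055,0,0.031]],"spin":[0,0,0,0,0,0,0,0,0,0]}'
python3 -m inch '{"travel":[[0,0,-0.02],[0,0,-0.04],[0,0,-0.04]],"spin":[0,0,0]}'
python3 - <<'E'
from h import *
[print(o) for o in ribs("scene")[1]]
go(.564,-.001,.135,91)
E
```

```text
t: 8.87
tool_pos: [0.6236, -0.0013, 0.1075]
orientation: [-0.025, 3.137, -0.001]
force: [0.9, -0.6, 0.5]
opening: 0.001
gripper_force: 0.2
t: 9.12
tool_pos: [0.6237, -0.0014, 0.1508]
orientation: [-0.025, 3.133, -0.001]
force: [0.5, 0.8, 0.8]
opening: 0.0006
gripper_force: 0.0
([0.589, -0.005, 0.075], -49, 'n', 28, 'hue', 22.0)
([0.632, -0.004, 0.091], 18, 'n', 18, 'hue', 22.0)
([0.597, -0.07, 0.082], -33, 'n', 44, 'hue', 22.0)
([0.641, -0.069, 0.085], 34, 'n', 31, 'hue', 22.0)
t 9.2 q6 -1.67 yaw 90.9 travel [0.059, 0.001, 0.014] spin -0.001
```

```bash

python3 -m inch '{"travel":[[0.03,0,0],[0.059,0,0],[0.059,0,0.017],[0.059,0,0.017]],"spin":[0,0,0,0]}'
python3 -m inch '{"travel":[[0,0,0.03],[0,0,0.046],[-0.007,0,0.046],[-0.014,0,0.043],[-0.022,0,0.038],[-0.030,0,0.034],[-0.038,0,0.032],[-0.046,0,0.031],[-0.055,0,0.031],[-0.055,0,0.031]],"spin":[0,0,0,0,0,0,0,0,0,0]}'
python3 -m inch '{"travel":[[0,0,-0.02],[0,0,-0.04],[0,0,-0.04]],"spin":[0,0,0]}'
python3 - <<'E'
from h import *
[print(o) for o in ribs("scene")[1]]
go(.564,-.001,.133,91)
E
```

```text
t: 9.5
tool_pos: [0.5588, -0.0019, 0.1248]
orientation: [0.025, -3.138, -0.001]
force: [-0.4, -0.2, -0.6]
opening: 0.0003
gripper_force: 0.0
t: 10.33
tool_pos: [0.6201, -0.0013, 0.0992]
orientation: [-0.025, 3.137, -0.0]
force: [-0.0, 0.1, 10.2]
opening: 0.0
gripper_force: 5.3
t: 10.58
tool_pos: [0.62, -0.0014, 0.1418]
orientation: [-0.025, 3.134, -0.001]
force: [1.0, 0.6, 0.3]
opening: 0.0003
gripper_force: 0.0
([0.587, -0.08, 0.253], -9, 'n', 5, 'hue', 21.0)
([0.591, -0.008, 0.076], -46, 'n', 16, 'hue', 23.0)
([0.634, -0.002, 0.089], 22, 'n', 24, 'hue', 22.0)
([0.597, -0.07, 0.082], -34, 'n', 44, 'hue', 22.0)
([0.641, -0.069, 0.085], 34, 'n', 31, 'hue', 22.0)
t 10.6 q6 -1.67 yaw 90.9 travel [0.055, 0.001, 0.007] spin -0.001
```

```bash

python3 -m inch '{"travel":[[0.03,0,0],[0.055,0,0],[0.055,0,0.007],[0.055,0,0.007]],"spin":[0,0,0,0]}'
python3 -m inch '{"travel":[[0,0,0.03],[0,0,0.046],[-0.007,0,0.046],[-0.014,0,0.043],[-0.022,0,0.038],[-0.030,0,0.034],[-0.038,0,0.032],[-0.046,0,0.031],[-0.055,0,0.031],[-0.055,0,0.031]],"spin":[0,0,0,0,0,0,0,0,0,0]}'
python3 -m inch '{"travel":[[0,0,-0.02],[0,0,-0.04],[0,0,-0.04]],"spin":[0,0,0]}'
python3 - <<'E'
from h import *
[print(o) for o in ribs("scene")[1]]
go(.564,-.001,.133,91)
E
```

```text
t: 10.97
tool_pos: [0.56, -0.002, 0.1275]
orientation: [0.025, -3.139, -0.001]
force: [0.2, -0.2, 0.7]
opening: 0.0002
gripper_force: 0.0
t: 11.8
tool_pos: [0.6189, -0.0013, 0.0993]
orientation: [-0.025, 3.139, -0.0]
force: [-0.2, -0.8, 2.6]
opening: 0.0001
gripper_force: 1.4
t: 12.05
tool_pos: [0.6193, -0.0014, 0.1431]
orientation: [-0.025, 3.135, -0.001]
force: [0.4, 0.6, 1.3]
opening: 0.0006
gripper_force: 0.0
([0.589, -0.008, 0.075], -49, 'n', 21, 'hue', 22.0)
([0.631, -0.004, 0.091], 18, 'n', 20, 'hue', 22.0)
([0.597, -0.07, 0.082], -33, 'n', 44, 'hue', 22.0)
([0.642, -0.069, 0.085], 34, 'n', 29, 'hue', 22.0)
t 12.1 q6 -1.67 yaw 90.9 travel [0.055, 0.001, 0.008] spin -0.001
```

```bash

python3 -m inch '{"travel":[[0.03,0,0],[0.055,0,0],[0.055,0,0.005],[0.055,0,0.005],[0.055,0,0.005]],"spin":[0,0,0,0,0]}'
python3 -m inch '{"travel":[[0,0,0.03],[0,0,0.046],[-0.007,0,0.046],[-0.014,0,0.043],[-0.022,0,0.038],[-0.028,0,0.034],[-0.032,0,0.033],[-0.032,0,0.033]],"spin":[0,0,0,0,0,0,0,0]}'
python3 -m inch '{"travel":[[0.01,0,-0.02],[0.01,0,-0.05],[0.01,0,-0.06],[0.01,0,-0.06]],"spin":[0,0,0,0]}'
python3 - <<'E'
from h import *
[print(o) for o in ribs("scene")[1]]
go(.672,-.068,.145,91)
E
```

```text
t: 12.52
tool_pos: [0.5616, -0.0021, 0.133]
orientation: [0.025, -3.141, -0.0]
force: [-0.7, -1.0, -0.3]
opening: 0.0007
gripper_force: 0.0
t: 13.18
tool_pos: [0.5962, -0.0017, 0.1027]
orientation: [-0.026, 3.137, -0.001]
force: [0.5, -0.3, 1.2]
opening: 0.0004
gripper_force: 0.2
t: 13.52
tool_pos: [0.5865, -0.002, 0.165]
orientation: [-0.025, 3.134, -0.001]
force: [-0.1, 0.1, 0.8]
opening: 0.0005
gripper_force: 0.0
([0.607, -0.002, 0.088], -16, 'n', 36, 'hue', 22.0)
([0.65, -0.002, 0.075], 52, 'n', 36, 'hue', 22.0)
([0.597, -0.07, 0.082], -33, 'n', 43, 'hue', 22.0)
([0.641, -0.069, 0.084], 34, 'n', 31, 'hue', 22.0)
t 13.6 q6 -1.68 yaw 90.9 travel [-0.086, -0.067, 0.018] spin -0.001
```

```bash

python3 -m inch '{"travel":[[-0.03,-0.03,0],[-0.06,-0.05,0],[-0.086,-0.067,0],[-0.086,-0.067,0.02],[-0.086,-0.067,0.032],[-0.086,-0.067,0.032],[-0.086,-0.067,0.032]],"spin":[0,0,0,0,0,0,0]}'
python3 -m inch '{"travel":[[0,0,0.03],[0,0,0.046],[0.007,0,0.046],[0.014,0,0.043],[0.022,0,0.038],[0.030,0,0.034],[0.038,0,0.032],[0.046,0,0.031],[0.055,0,0.031],[0.055,0,0.031]],"spin":[0,0,0,0,0,0,0,0,0,0]}'
python3 -m inch '{"travel":[[0,0,-0.02],[0,0,-0.04],[0,0,-0.06],[0,0,-0.06]],"spin":[0,0,0,0]}'
python3 - <<'E'
from h import *
[print(o) for o in ribs("scene")[1]]
go(.672,-.068,.133,91)
E
```

```text
t: 14.15
tool_pos: [0.6683, -0.0665, 0.1256]
orientation: [0.026, -3.136, -0.002]
force: [0.5, -0.4, 0.6]
opening: 0.0005
gripper_force: 0.0
t: 14.98
tool_pos: [0.6149, -0.0682, 0.0993]
orientation: [-0.025, 3.14, -0.0]
force: [0.8, 2.0, 2.7]
opening: 0.0002
gripper_force: 1.4
t: 15.32
tool_pos: [0.6176, -0.0687, 0.163]
orientation: [-0.025, 3.135, -0.002]
force: [1.2, -0.3, 1.2]
opening: 0.0004
gripper_force: 0.0
([0.608, -0.002, 0.089], -14, 'n', 38, 'hue', 22.0)
([0.65, -0.002, 0.076], 51, 'n', 36, 'hue', 22.0)
([0.609, -0.07, 0.089], -14, 'n', 35, 'hue', 23.0)
([0.65, -0.07, 0.075], 52, 'n', 42, 'hue', 22.0)
t 15.4 q6 -1.78 yaw 90.9 travel [-0.055, -0.0, 0.028] spin -0.001
```

```bash

python3 -m inch '{"travel":[[-0.03,0,0],[-0.055,0,0],[-0.055,0,0.01],[-0.055,0,0.026],[-0.055,0,0.026],[-0.055,0,0.026]],"spin":[0,0,0,0,0,0]}'
python3 -m inch '{"travel":[[0,0,0.03],[0,0,0.046],[0.007,0,0.046],[0.014,0,0.043],[0.022,0,0.038],[0.030,0,0.034],[0.038,0,0.032],[0.046,0,0.031],[0.055,0,0.031],[0.055,0,0.031]],"spin":[0,0,0,0,0,0,0,0,0,0]}'
python3 -m inch '{"travel":[[0,0,-0.02],[0,0,-0.05],[0,0,-0.08],[0.04,0,-0.1],[0.08,0,-0.1],[0.08,0,-0.1]],"spin":[0,0,0,0,0,0]}' 0
python3 - <<'E'
from h import *
[print(o) for o in ribs("scene")[1]]
im,P,ok,b=boxes("scene"); [print(x) for x in b]
im,P,ok,b=boxes("top"); [print(x) for x in b]
cv2.imwrite("pics/top3.png",cv2.resize(im[150:225,245:325],None,fx=5,fy=5)[:,:,::-1])
go(.453,-.137,.2,113.5)
E
```

```text
t: 15.87
tool_pos: [0.6683, -0.067, 0.1288]
orientation: [0.025, -3.136, -0.001]
force: [-0.3, -0.8, -0.1]
opening: 0.0002
gripper_force: 0.0
t: 16.7
tool_pos: [0.6139, -0.0684, 0.1007]
orientation: [0.025, -3.14, 0.0]
force: [0.1, -0.7, -0.3]
opening: 0.0006
gripper_force: 0.1
t: 17.2
tool_pos: [0.5287, -0.0689, 0.1989]
orientation: [0.025, -3.135, -0.001]
force: [-0.4, 0.0, -1.1]
opening: 0.0357
gripper_force: 0.0
([0.608, -0.002, 0.089], -15, 'n', 35, 'hue', 22.0)
([0.65, -0.002, 0.075], 52, 'n', 36, 'hue', 22.0)
([0.608, -0.071, 0.089], -14, 'n', 36, 'hue', 22.0)
([0.65, -0.07, 0.075], 52, 'n', 40, 'hue', 22.0)
(([457, -136], [89, 49], 22.1, 523), np.float64(0.044), 0.92, [14.0, 14.0, 117.0])
(([784, -348], [91, 48], 39.4, 1108), np.float64(0.045), 0.8, [87.0, 163.0, 141.0])
(([426, -281], [96, 47], -26.3, 631), np.float64(0.045), 0.78, [13.0, 13.0, 123.0])
(([291, -257], [95, 47], -8.6, 544), np.float64(0.045), 0.78, [65.0, 147.0, 128.0])
(([537, -434], [93, 47], -3.5, 942), np.float64(0.045), 0.66, [13.0, 13.0, 122.0])
(([579, -287], [92, 49], 21.0, 800), np.float64(0.045), 0.58, [14.0, 16.0, 122.0])
(([577, -286], [92, 49], 20.3, 478), np.float64(0.045), 0.97, [10.5, 28.0, 157.0])
(([288, -256], [92, 49], -9.8, 556), np.float64(0.045), 0.93, [65.0, 180.0, 180.0])
(([535, -435], [93, 51], -3.2, 511), np.float64(0.045), 0.77, [12.0, 30.0, 155.0])
(([782, -348], [91, 51], 39.3, 457), np.float64(0.045), 0.74, [87.0, 249.0, 190.0])
(([462, -133], [72, 47], 22.1, 323), np.float64(0.046), 0.71, [13.0, 31.0, 156.0])
(([425, -282], [93, 48], -26.8, 515), np.float64(0.045), 0.58, [12.0, 31.0, 159.0])
t 17.4 q6 -1.81 yaw 90.9 travel [0.085, -0.066, 0.001] spin -0.394
```

View pics/top3.png

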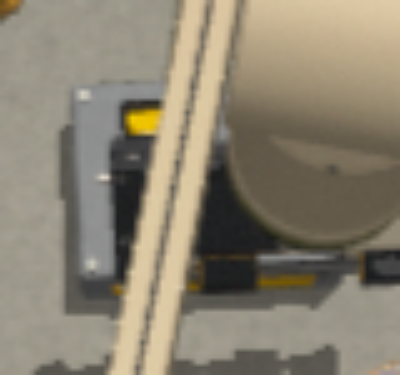

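```bash

python3 -m inch '{"travel":[[0.04,-0.03,0],[0.085,-0.066,0],[0.085,-0.066,0],[0.085,-0.066,0],[0.085,-0.066,0.08],[0.085,-0.066,0.08],[0.085,-0.066,0.08]],"spin":[-0.12,-0.24,-0.36,-0.394,-0.394,-0.394,-0.394]}' 0 20
python3 - <<'E'
from h import *
go(.454,-.137,.040,113)
E
```

```text
t: 18.03
tool_pos: [0.4481, -0.1355, 0.1135]
orientation: [0.637, -3.067, -0.01]
force: [-0.9, 1.1, -1.2]
opening: 0.0927
gripper_force: 0.0
t 18.0 q6 -2.38 yaw 113.5 travel [-0.005, -0.004, 0.073] spin 0.008
```

```bash

python3 -m inch '{"travel":[[-0.002,-0.003,0.02],[-0.002,-0.003,0.04],[-0.002,-0.003,0.05],[-0.002,-0.003,0.05],[-0.002,-0.003,0.05]],"spin":[0,0,0,0,0]}'
python3 - <<'E'
from h import *
go(.454,-.137,.040,113)
E
```

```text
t: 18.45
tool_pos: [0.4552, -0.1389, 0.0714]
orientation: [0.64, -3.075, -0.001]
force: [-0.3, 0.7, 0.8]
opening: 0.093
gripper_force: 0.0
t 18.4 q6 -2.39 yaw 113.5 travel [0.0, 0.002, 0.031] spin 0.009
```

```bash

python3 -m inch '{"travel":[[0,0.002,0.02],[0,0.002,0.031],[0,0.002,0.031],[0,0.002,0.031]],"spin":[0,0,0,0]}'
python3 -m inch '{"travel":[[0,0,0],[0,0,0],[0,0,0],[0,0,0],[0,0,0],[0,0,0],[0,0,0],[0,0,0]],"spin":[0,0,0,0,0,0,0,0]}' 1 25
python3 -m inch '{"travel":[[0,0,-0.04],[0,0,-0.08],[0,0,-0.12],[0,0,-0.14],[0,0,-0.14],[0,0,-0.14]],"spin":[0,0,0,0,0,0]}'
python3 - <<'E'
from h import *
t=np.radians(-1.1); c,s=np.cos(t),np.sin(t)
for i in (1,-1):
  for j in (1,-1): print(i,j,np.round([.538+c*i*.0585-s*j*.0425,.277+s*i*.0585+c*j*.0425],4))
go(.4787,.2357,.18,89)
E
```

```text
t: 18.78
tool_pos: [0.4538, -0.1369, 0.0399]
orientation: [0.64, -3.075, -0.001]
force: [-0.8, -0.5, -0.2]
opening: 0.093
gripper_force: 0.0
t: 19.45
tool_pos: [0.454, -0.1371, 0.0397]
orientation: [-0.64, 3.076, -0.0]
force: [-1.0, 0.7, 0.4]
opening: 0.0459
gripper_force: 24.9
t: 19.95
tool_pos: [0.4548, -0.1373, 0.1808]
orientation: [-0.639, 3.073, -0.003]
force: [1.3, -0.2, -2.4]
opening: 0.0457
gripper_force: 24.9
1 1 [0.5973 0.3184]
1 -1 [0.5957 0.2334]
-1 1 [0.4803 0.3206]
-1 -1 [0.4787 0.2356]
t 19.9 q6 -2.38 yaw 113.5 travel [-0.171, 0.333, 0.0] spin 0.428
```

```bash
python3 - <<'E'
from h import *
go(.597,.3184,.18,89)
E
```

```text
t 19.9 q6 -2.38 yaw 113.5 travel [-0.312, 0.361, 0.001] spin 0.428
```

```bash

python3 -m inch '{"travel":[[-0.026,0.030,0],[-0.052,0.060,0],[-0.078,0.090,0],[-0.104,0.12,0],[-0.13,0.15,0],[-0.156,0.18,0],[-0.182,0.21,0],[-0.208,0.24,0],[-0.234,0.27,0],[-0.26,0.30,0]],"spin":[0.04,0.08,0.12,0.17,0.21,0.25,0.3,0.34,0.38,0.428]}'
python3 - <<'E'
from h import *
go(.597,.3184,.10,89)
E
```

```text
t: 20.78
tool_pos: [0.5713, 0.2433, 0.1761]
orientation: [-0.031, -3.137, 0.003]
force: [1.6, -0.2, 0.2]
opening: 0.0459
gripper_force: 24.9
t 20.8 q6 -1.23 yaw 88.9 travel [-0.025, 0.076, 0.076] spin -0.002
```

```bash

python3 -m inch '{"travel":[[-0.012,0.036,0],[-0.025,0.076,0],[-0.025,0.076,0],[-0.025,0.076,0.03],[-0.025,0.076,0.06],[-0.025,0.076,0.076],[-0.025,0.076,0.076],[-0.025,0.076,0.076],[-0.025,0.076,0.076]],"spin":[0,0,0,0,0,0,0,0,0]}'
python3 - <<'E'
from h import *
go(.597,.3184,.0455,89)
E
```

```text
t: 21.53
tool_pos: [0.5991, 0.3172, 0.1036]
orientation: [-0.028, -3.141, 0.0]
force: [0.8, -0.0, -0.6]
opening: 0.0457
gripper_force: 24.9
t 21.5 q6 -1.14 yaw 89.0 travel [0.002, 0.001, 0.058] spin -0.0
```

```bash

python3 -m inch '{"travel":[[0.002,0.001,0.025],[0.002,0.001,0.045],[0.002,0.001,0.052],[0.002,0.001,0.057],[0.002,0.001,0.058],[0.002,0.001,0.058]],"spin":[0,0,0,0,0,0]}'
python3 -m inch '{"travel":[[0,0,0],[0,0,0],[0,0,0],[0,0,0]],"spin":[0,0,0,0]}' 0.28
python3 -m inch '{"travel":[[0,0,-0.02],[0,0,-0.06],[0,0,-0.1],[0,0,-0.14],[0,0,-0.14]],"spin":[0,0,0,0,0]}'
python3 - <<'E'
from h import *
im,P,ok,b=boxes("scene"); [print(x) for x in b]
im,P,ok,b=boxes("top"); [print(x) for x in b]
print([o for o in ribs("top")[1]])
go(.424,-.281,.19,64)
cv2.imwrite("pics/top4.png",cv2.resize(im,(800,600),interpolation=cv2.INTER_CUBIC)[150:450,100:700,::-1])
E
```

```text
t: 22.03
tool_pos: [0.5979, 0.3186, 0.047]
orientation: [0.028, 3.14, 0.001]
force: [0.6, 0.2, -1.1]
opening: 0.0459
gripper_force: 24.9
t: 22.37
tool_pos: [0.5977, 0.3186, 0.0467]
orientation: [0.028, 3.14, 0.001]
force: [-0.7, 0.5, -0.6]
opening: 0.0655
gripper_force: 0.0
t: 22.78
tool_pos: [0.6016, 0.3204, 0.1976]
orientation: [0.028, 3.127, 0.01]
force: [0.6, 0.7, 2.2]
opening: 0.0672
gripper_force: 0.0
(([537, -434], [93, 46], -3.4, 925), np.float64(0.045), 0.87, [12.0, 13.0, 120.0])
(([291, -256], [94, 47], -9.4, 537), np.float64(0.045), 0.68, [65.0, 147.0, 125.0])
(([427, -281], [93, 47], -27.4, 618), np.float64(0.045), 0.64, [12.0, 13.0, 120.0])
(([784, -348], [91, 49], 39.2, 1118), np.float64(0.045), 0.64, [87.0, 163.0, 138.0])
(([600, 319], [92, 53], -2.8, 378), np.float64(0.047), 0.59, [14.0, 21.0, 86.0])
(([577, -287], [92, 50], 20.6, 482), np.float64(0.045), 0.93, [11.0, 29.0, 155.0])
(([783, -350], [92, 53], 39.5, 464), np.float64(0.044), 0.9, [87.0, 249.0, 189.0])
(([288, -256], [89, 48], -8.6, 541), np.float64(0.045), 0.84, [65.0, 180.0, 179.0])
(([535, -434], [93, 50], -1.9, 513), np.float64(0.045), 0.71, [12.0, 31.0, 154.0])
(([425, -281], [93, 48], -26.3, 526), np.float64(0.045), 0.7, [12.0, 31.0, 157.0])
(([615, 296], [25, 5], -2.7, 13), np.float64(0.042), 0.62, [15.0, 89.0, 118.0])
[([0.649, -0.068, 0.075], 51, 'n', 38, 'hue', 24.0), ([0.648, 0.001, 0.075], 49, 'n', 39, 'hue', 24.0), ([0.607, 0.0, 0.089], -16, 'n', 25, 'hue', 26.0), ([0.606, -0.067, 0.09], -17, 'n', 21, 'hue', 26.0)]
t 23.0 q6 -1.14 yaw 89.0 travel [0.162, -0.602, -0.005] spin 0.436
```

View pics/top4.png

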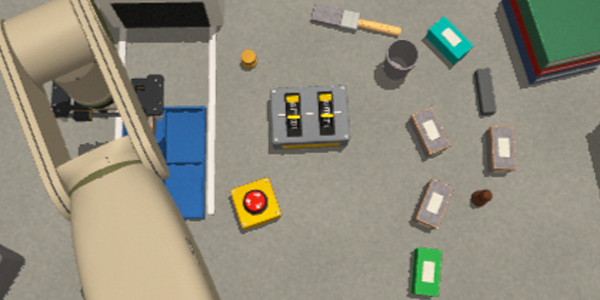

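```bash

python3 -m inch '{"travel":[[0.01,-0.038,0],[0.02,-0.076,0],[0.03,-0.114,0],[0.04,-0.152,0],[0.05,-0.19,0],[0.06,-0.228,0],[0.07,-0.266,0],[0.08,-0.304,0],[0.09,-0.342,0],[0.1,-0.38,0]],"spin":[0,0,0,0,0,0,0,0,0,0]}' 0.15
python3 - <<'E'
from h import *
go(.425,-.281,.12,63.5)
E
```

```text
t: 23.87
tool_pos: [0.4883, -0.0611, 0.1836]
orientation: [-0.028, -3.138, -0.001]
force: [0.8, -0.2, -0.2]
opening: 0.0787
gripper_force: 0.0
t 23.9 q6 -1.78 yaw 89.0 travel [0.059, -0.221, 0.064] spin 0.445
```

```bash

python3 -m inch '{"travel":[[0.01,-0.038,0],[0.02,-0.076,0],[0.03,-0.114,0],[0.04,-0.152,0],[0.05,-0.19,0],[0.059,-0.221,0.02],[0.059,-0.221,0.064],[0.059,-0.221,0.064],[0.059,-0.221,0.064],[0.059,-0.221,0.064]],"spin":[0.1,0.2,0.3,0.4,0.445,0.445,0.445,0.445,0.445,0.445]}'
python3 - <<'E'
from h import *
go(.425,-.281,.04,63.5)
im,P,ok,b=boxes("scene"); [print(x) for x in b]
E
```

```text
t: 24.7
tool_pos: [0.4271, -0.2787, 0.1214]
orientation: [-0.719, -3.056, -0.002]
force: [0.6, -0.3, 0.4]
opening: 0.079
gripper_force: 0.0
t 24.7 q6 -1.79 yaw 63.5 travel [0.001, -0.003, 0.081] spin 0.0
(([426, -281], [94, 47], -26.2, 622), np.float64(0.045), 0.9, [13.0, 13.0, 112.0])
(([784, -347], [91, 49], 39.0, 1111), np.float64(0.045), 0.87, [87.0, 163.0, 138.0])
(([580, -286], [91, 49], 20.5, 781), np.float64(0.045), 0.85, [14.0, 13.5, 120.0])
(([537, -434], [93, 47], -3.5, 950), np.float64(0.045), 0.74, [14.0, 14.0, 120.0])
(([334, -260], [36, 4], 82.1, 45), np.float64(0.025), 0.49, [65.0, 142.0, 69.0])
(([442, 80], [36, 34], 35.8, 108), np.float64(0.072), 0.17, [1.0, 193.0, 175.0])
```

```bash

python3 -m inch '{"travel":[[0.001,-0.003,0.03],[0.001,-0.003,0.06],[0.001,-0.003,0.075],[0.001,-0.003,0.081],[0.001,-0.003,0.081],[0.001,-0.003,0.081]],"spin":[0,0,0,0,0,0]}'
python3 -m inch '{"travel":[[0,0,0],[0,0,0],[0,0,0],[0,0,0],[0,0,0],[0,0,0],[0,0,0],[0,0,0]],"spin":[0,0,0,0,0,0,0,0]}' 1 25
python3 -m inch '{"travel":[[0,0,-0.04],[0,0,-0.08],[0,0,-0.12],[0,0,-0.14],[0,0,-0.14],[0,0,-0.14]],"spin":[0,0,0,0,0,0]}'
python3 - <<'E'
from h import *
go(.597,.2334,.18,89)
E
```

```text
t: 25.3
tool_pos: [0.4264, -0.2823, 0.0424]
orientation: [0.719, 3.056, -0.002]
force: [0.2, -0.9, 0.6]
opening: 0.0794
gripper_force: 0.0
t: 25.97
tool_pos: [0.4254, -0.2821, 0.0409]
orientation: [0.72, 3.058, -0.0]
force: [0.8, 0.9, 4.0]
opening: 0.046
gripper_force: 25.0
t: 26.47
tool_pos: [0.4258, -0.2825, 0.1816]
orientation: [0.72, 3.056, -0.002]
force: [0.2, -0.6, -1.4]
opening: 0.0458
gripper_force: 25.0
t 26.5 q6 -1.79 yaw 63.5 travel [0.077, 0.538, 0.001] spin -0.445
```

```bash

python3 -m inch '{"travel":[[0.006,0.039,0],[0.011,0.078,0],[0.017,0.117,0],[0.022,0.156,0],[0.028,0.195,0],[0.033,0.234,0],[0.039,0.273,0],[0.045,0.312,0],[0.05,0.351,0],[0.056,0.39,0]],"spin":[-0.04,-0.08,-0.12,-0.17,-0.21,-0.25,-0.3,-0.35,-0.4,-0.445]}'
python3 - <<'E'
from h import *
go(.597,.2334,.10,89)
E
```

```text
t: 27.3
tool_pos: [0.5478, 0.0939, 0.1773]
orientation: [-0.024, -3.137, 0.001]
force: [0.7, -0.3, -1.7]
opening: 0.0459
gripper_force: 25.0
t 27.3 q6 -1.48 yaw 89.1 travel [-0.047, 0.14, 0.077] spin 0.002
```

```bash

python3 -m inch '{"travel":[[-0.012,0.036,0],[-0.024,0.072,0],[-0.036,0.106,0],[-0.047,0.14,0],[-0.047,0.14,0.03],[-0.047,0.14,0.065],[-0.047,0.14,0.077],[-0.047,0.14,0.077],[-0.047,0.14,0.077],[-0.047,0.14,0.077]],"spin":[0,0,0,0,0,0,0,0,0,0]}'
python3 - <<'E'
from h import *
go(.597,.2334,.046,89)
E
```

```text
t: 28.13
tool_pos: [0.5994, 0.2308, 0.1049]
orientation: [0.029, 3.14, 0.001]
force: [-0.1, 0.0, -0.8]
opening: 0.0454
gripper_force: 25.0
t 28.1 q6 -1.26 yaw 88.9 travel [0.002, 0.003, 0.059] spin -0.001
```

```bash

python3 -m inch '{"travel":[[0.002,0.003,0.025],[0.002,0.003,0.045],[0.002,0.003,0.052],[0.002,0.003,0.057],[0.002,0.003,0.059],[0.002,0.003,0.059]],"spin":[0,0,0,0,0,0]}'
python3 -m inch '{"travel":[[0,0,0],[0,0,0],[0,0,0],[0,0,0]],"spin":[0,0,0,0]}' 0.28
python3 -m inch '{"travel":[[0,0,-0.02],[0,0,-0.06],[0,0,-0.1],[0,0,-0.14],[0,0,-0.14]],"spin":[0,0,0,0,0]}'
python3 - <<'E'
from h import *
im,P,ok,b=boxes("scene"); [print(x) for x in b]
im,P,ok,b=boxes("top"); [print(x) for x in b]
go(.578,-.2865,.19,110.5)
E
```

```text
t: 28.63
tool_pos: [0.5979, 0.2343, 0.0466]
orientation: [0.028, 3.139, 0.001]
force: [0.1, -0.9, -1.0]
opening: 0.0459
gripper_force: 25.0
t: 28.97
tool_pos: [0.5974, 0.2343, 0.0455]
orientation: [0.028, 3.14, 0.001]
force: [-0.2, 0.0, 0.0]
opening: 0.066
gripper_force: 0.0
t: 29.38
tool_pos: [0.6014, 0.2357, 0.196]
orientation: [0.028, 3.127, 0.007]
force: [0.3, 0.9, 1.3]
opening: 0.0669
gripper_force: 0.0
(([599, 300], [92, 88], -3.0, 374), np.float64(0.048), 0.95, [14.0, 21.0, 90.0])
(([579, -287], [93, 49], 20.6, 797), np.float64(0.045), 0.91, [13.0, 14.0, 119.0])
(([292, -257], [92, 47], -8.7, 529), np.float64(0.045), 0.84, [65.0, 148.0, 125.0])
(([784, -348], [92, 49], 39.4, 1127), np.float64(0.045), 0.75, [87.0, 162.0, 137.0])
(([537, -434], [93, 47], -3.4, 944), np.float64(0.045), 0.56, [13.0, 13.0, 119.0])
(([590, 318], [75, 49], -2.0, 392), np.float64(0.05), 0.89, [13.0, 35.0, 111.0])
(([288, -256], [91, 49], -9.3, 559), np.float64(0.045), 0.88, [65.0, 180.0, 176.0])
(([535, -434], [93, 50], -2.6, 510), np.float64(0.045), 0.84, [11.0, 31.5, 151.0])
(([577, -287], [92, 50], 19.8, 484), np.float64(0.045), 0.81, [11.0, 27.5, 153.0])
(([604, 244], [79, 28], 0.8, 155), np.float64(0.051), 0.47, [14.0, 37.0, 145.5])
t 29.6 q6 -1.26 yaw 89.0 travel [0.009, -0.521, -0.006] spin -0.376
```

```bash

python3 -m inch '{"travel":[[0,-0.04,0],[0.001,-0.08,0],[0.002,-0.12,0],[0.003,-0.16,0],[0.004,-0.2,0],[0.005,-0.24,0],[0.006,-0.28,0],[0.007,-0.32,0],[0.007,-0.36,0],[0.008,-0.4,0]],"spin":[0,0,0,0,0,0,0,0,0,0]}' 0.15
python3 - <<'E'
from h import *
go(.578,-.2865,.12,110.3)
E
```

```text
t: 30.42
tool_pos: [0.58, -0.167, 0.1821]
orientation: [-0.028, -3.138, -0.002]
force: [0.9, 0.9, -0.1]
opening: 0.0794
gripper_force: 0.0
t 30.4 q6 -1.92 yaw 89.0 travel [-0.0, -0.12, 0.062] spin -0.372
```

```bash

python3 -m inch '{"travel":[[0,-0.04,0],[0,-0.08,0],[0,-0.12,0],[0,-0.12,0],[0,-0.12,0.03],[0,-0.12,0.062],[0,-0.12,0.062],[0,-0.12,0.062],[0,-0.12,0.062]],"spin":[-0.1,-0.2,-0.3,-0.372,-0.372,-0.372,-0.372,-0.372,-0.372]}'
python3 - <<'E'
from h import *
im,P,ok,b=boxes("scene"); [print(x) for x in b]
go(.578,-.2865,.04,110.3)
E
```

```text
t: 31.17
tool_pos: [0.5793, -0.2853, 0.1227]
orientation: [0.554, -3.091, -0.001]
force: [0.3, 0.4, 1.3]
opening: 0.0791
gripper_force: 0.0
(([290, -256], [94, 47], -9.0, 537), np.float64(0.045), 0.9, [65.0, 147.0, 123.0])
(([537, -434], [94, 47], -3.4, 922), np.float64(0.045), 0.8, [12.0, 13.0, 118.0])
(([596, -280], [56, 49], 19.8, 464), np.float64(0.045), 0.73, [14.0, 14.0, 97.0])
(([599, 234], [91, 49], -1.8, 401), np.float64(0.049), 0.72, [13.0, 18.0, 114.5])
(([784, -348], [91, 49], 39.2, 1127), np.float64(0.045), 0.6, [87.0, 162.0, 136.0])
(([600, 318], [92, 51], -0.6, 344), np.float64(0.048), 0.57, [14.0, 21.0, 114.0])
t 31.3 q6 -2.46 yaw 110.3 travel [0.003, 0.001, 0.085] spin 0.0
```

```bash

python3 -m inch '{"travel":[[0.002,0,0.03],[0.002,0,0.06],[0.002,0,0.075],[0.002,0,0.083],[0.002,0,0.083],[0.002,0,0.083]],"spin":[0,0,0,0,0,0]}'
python3 -m inch '{"travel":[[0,0,0],[0,0,0],[0,0,0],[0,0,0],[0,0,0],[0,0,0],[0,0,0],[0,0,0]],"spin":[0,0,0,0,0,0,0,0]}' 1 25
python3 -m inch '{"travel":[[0,0,-0.04],[0,0,-0.08],[0,0,-0.12],[0,0,-0.14],[0,0,-0.14],[0,0,-0.14]],"spin":[0,0,0,0,0,0]}'
python3 - <<'E'
from h import *
go(.480,.3206,.18,89)
E
```

```text
t: 31.77
tool_pos: [0.5783, -0.2866, 0.0409]
orientation: [-0.554, 3.092, -0.001]
force: [0.2, -0.7, 0.2]
opening: 0.0789
gripper_force: 0.0
t: 32.43
tool_pos: [0.5778, -0.2865, 0.0401]
orientation: [-0.553, 3.092, -0.001]
force: [-0.6, 0.7, 3.3]
opening: 0.0459
gripper_force: 25.0
t: 32.93
tool_pos: [0.5783, -0.2866, 0.1807]
orientation: [-0.553, 3.091, -0.003]
force: [-0.1, -0.2, -2.4]
opening: 0.046
gripper_force: 25.0
t 32.9 q6 -2.46 yaw 110.3 travel [-0.118, 0.604, -0.0] spin 0.372
```

```bash

python3 -m inch '{"travel":[[-0.008,0.04,0],[-0.016,0.08,0],[-0.024,0.12,0],[-0.031,0.16,0],[-0.039,0.2,0],[-0.047,0.24,0],[-0.055,0.28,0],[-0.063,0.32,0],[-0.07,0.36,0],[-0.078,0.4,0]],"spin":[0.04,0.08,0.12,0.16,0.2,0.24,0.28,0.32,0.35,0.372]}'
python3 - <<'E'
from h import *
go(.480,.3206,.10,89)
E
```

```text
t: 33.77
tool_pos: [0.5093, 0.1175, 0.1762]
orientation: [-0.031, -3.136, 0.001]
force: [1.2, -0.1, -1.8]
opening: 0.0457
gripper_force: 25.0
t 33.8 q6 -1.42 yaw 88.9 travel [0.033, 0.203, 0.076] spin -0.002
```

```bash

python3 -m inch '{"travel":[[0.006,0.038,0],[0.012,0.076,0],[0.019,0.114,0],[0.025,0.152,0],[0.033,0.19,0],[0.033,0.203,0],[0.033,0.203,0.04],[0.033,0.203,0.076],[0.033,0.203,0.076],[0.033,0.203,0.076]],"spin":[0,0,0,0,0,0,0,0,0,0]}'
python3 - <<'E'
from h import *
go(.480,.3206,.046,89)
E
```

```text
t: 34.6
tool_pos: [0.4792, 0.3174, 0.099]
orientation: [-0.028, -3.133, 0.008]
force: [-0.4, -0.5, -2.5]
opening: 0.0455
gripper_force: 25.0
t 34.6 q6 -1.06 yaw 89.0 travel [-0.001, 0.004, 0.053] spin -0.0
```

```bash

python3 -m inch '{"travel":[[0,0,0],[0,0,0]],"spin":[0,0]}'
python3 - <<'E'
from h import *
go(.480,.3206,.046,89)
E
```

```text
t: 34.77
tool_pos: [0.4841, 0.3198, 0.1059]
orientation: [0.029, 3.139, 0.002]
force: [0.1, -0.5, -1.3]
opening: 0.0457
gripper_force: 25.0
t 34.8 q6 -1.06 yaw 88.9 travel [0.004, 0.001, 0.06] spin -0.001
```

```bash

python3 -m inch '{"travel":[[0.004,0.001,0.025],[0.004,0.001,0.045],[0.004,0.001,0.052],[0.004,0.001,0.057],[0.004,0.001,0.059],[0.004,0.001,0.059]],"spin":[0,0,0,0,0,0]}'
python3 -m inch '{"travel":[[0,0,0],[0,0,0],[0,0,0],[0,0,0]],"spin":[0,0,0,0]}' 0.28
python3 -m inch '{"travel":[[0,0,-0.02],[0,0,-0.06],[0,0,-0.1],[0,0,-0.14],[0,0,-0.14]],"spin":[0,0,0,0,0]}'
python3 - <<'E'
from h import *
im,P,ok,b=boxes("scene"); [print(x) for x in b]
im,P,ok,b=boxes("top"); [print(x) for x in b]
go(.536,-.434,.19,87)
E
```

```text
t: 35.27
tool_pos: [0.4796, 0.3209, 0.0458]
orientation: [0.028, 3.14, 0.001]
force: [0.4, -0.3, -2.8]
opening: 0.0462
gripper_force: 25.0
t: 35.6
tool_pos: [0.4793, 0.3209, 0.0456]
orientation: [0.028, 3.14, 0.001]
force: [-0.0, 0.6, 0.4]
opening: 0.0655
gripper_force: 0.0
t: 36.02
tool_pos: [0.4829, 0.323, 0.1953]
orientation: [0.028, 3.129, 0.011]
force: [1.0, 1.1, 1.0]
opening: 0.0666
gripper_force: 0.0
(([290, -256], [95, 47], -8.9, 545), np.float64(0.045), 0.9, [65.0, 147.0, 123.0])
(([599, 234], [92, 51], 0.1, 406), np.float64(0.048), 0.88, [13.5, 19.0, 113.0])
(([480, 320], [93, 53], -3.7, 341), np.float64(0.047), 0.82, [14.0, 22.0, 84.0])
(([601, 317], [91, 48], -2.4, 352), np.float64(0.049), 0.71, [13.0, 21.0, 115.0])
(([537, -434], [93, 47], -3.5, 947), np.float64(0.045), 0.68, [14.0, 14.0, 118.0])
(([784, -348], [92, 49], 39.6, 1127), np.float64(0.045), 0.65, [87.0, 162.0, 136.0])
(([288, -255], [91, 49], -7.9, 555), np.float64(0.045), 0.93, [65.0, 180.0, 182.0])
(([597, 234], [92, 49], -1.0, 496), np.float64(0.05), 0.75, [12.0, 30.0, 159.0])
(([535, -435], [93, 50], -2.9, 516), np.float64(0.045), 0.7, [12.0, 29.0, 156.0])
(([781, -349], [90, 50], 37.8, 447), np.float64(0.045), 0.61, [87.0, 250.0, 191.0])
(([605, 318], [75, 48], -1.3, 386), np.float64(0.05), 0.6, [11.0, 30.0, 159.0])
(([468, 301], [26, 10], -0.5, 26), np.float64(0.046), 0.45, [13.0, 73.5, 96.0])
t 36.2 q6 -1.05 yaw 89.0 travel [-0.071, -0.753, -0.006] spin 0.035
```

```bash

python3 -m inch '{"travel":[[-0.004,-0.04,0],[-0.008,-0.08,0],[-0.011,-0.12,0],[-0.015,-0.16,0],[-0.019,-0.2,0],[-0.023,-0.24,0],[-0.026,-0.28,0],[-0.03,-0.32,0],[-0.034,-0.36,0],[-0.038,-0.4,0]],"spin":[0,0,0,0,0,0,0,0,0.035,0.035]}' 0.15
python3 -m inch '{"travel":[[-0.004,-0.04,0],[-0.008,-0.08,0],[-0.011,-0.12,0],[-0.015,-0.16,0],[-0.019,-0.2,0],[-0.023,-0.24,0],[-0.026,-0.28,0],[-0.03,-0.32,0],[-0.034,-0.34,0],[-0.034,-0.34,0]],"spin":[0,0,0,0,0,0,0,0,0,0]}'
python3 - <<'E'
from h import *
im,P,ok,b=boxes("scene"); [print(x) for x in b]
go(.536,-.434,.12,87)
E
```

```text
t: 37.05
tool_pos: [0.5079, -0.0817, 0.1823]
orientation: [-0.086, -3.137, -0.001]
force: [0.4, 0.2, -0.4]
opening: 0.079
gripper_force: 0.0
t: 37.88
tool_pos: [0.5235, -0.425, 0.181]
orientation: [-0.089, -3.137, -0.003]
force: [-0.3, -0.4, 0.3]
opening: 0.0792
gripper_force: 0.0
(([290, -256], [92, 47], -8.7, 428), np.float64(0.046), 0.88, [65.0, 142.0, 125.5])
(([600, 318], [91, 52], -2.5, 369), np.float64(0.048), 0.85, [13.0, 22.0, 122.0])
(([784, -348], [91, 49], 39.4, 1103), np.float64(0.045), 0.85, [87.0, 162.0, 144.0])
(([599, 234], [92, 50], -1.1, 405), np.float64(0.048), 0.71, [13.0, 20.5, 117.5])
(([537, -434], [93, 47], -3.5, 948), np.float64(0.045), 0.69, [14.0, 14.0, 120.0])
(([481, 321], [93, 51], 0.4, 346), np.float64(0.047), 0.67, [14.0, 24.0, 119.0])
t 38.0 q6 -2.27 yaw 86.9 travel [-0.013, -0.012, 0.061] spin -0.002
```

```bash

python3 -m inch '{"travel":[[-0.013,-0.012,0],[-0.013,-0.012,0.03],[-0.013,-0.012,0.06],[-0.013,-0.012,0.06],[-0.013,-0.012,0.06],[-0.013,-0.012,0.06]],"spin":[0,0,0,0,0,0]}'
python3 - <<'E'
from h import *
go(.536,-.434,.04,87)
E
```

```text
t: 38.48
tool_pos: [0.5382, -0.4331, 0.1255]
orientation: [-0.081, -3.14, -0.0]
force: [0.3, 0.6, -0.3]
opening: 0.0787
gripper_force: 0.0
t 38.5 q6 -2.27 yaw 87.0 travel [0.002, -0.001, 0.086] spin 0.001
```

```bash

python3 -m inch '{"travel":[[0.002,-0.001,0.03],[0.002,-0.001,0.06],[0.002,-0.001,0.077],[0.002,-0.001,0.085],[0.002,-0.001,0.085],[0.002,-0.001,0.085]],"spin":[0,0,0,0,0,0]}'
python3 -m inch '{"travel":[[0,0,0],[0,0,0],[0,0,0],[0,0,0],[0,0,0],[0,0,0],[0,0,0],[0,0,0]],"spin":[0,0,0,0,0,0,0,0]}' 1 25
python3 -m inch '{"travel":[[0,0,-0.04],[0,0,-0.08],[0,0,-0.12],[0,0,-0.14],[0,0,-0.14],[0,0,-0.14]],"spin":[0,0,0,0,0,0]}'
python3 - <<'E'
from h import *
go(.479,.2356,.18,89)
E
```

```text
t: 38.98
tool_pos: [0.5368, -0.4355, 0.0418]
orientation: [0.082, 3.139, -0.002]
force: [0.6, 0.1, -0.0]
opening: 0.0791
gripper_force: 0.0
t: 39.65
tool_pos: [0.536, -0.435, 0.04]
orientation: [0.083, 3.14, -0.0]
force: [-1.2, 0.7, 3.3]
opening: 0.0461
gripper_force: 25.0
t: 40.15
tool_pos: [0.5366, -0.4356, 0.1812]
orientation: [0.083, 3.138, -0.003]
force: [0.8, 0.9, -2.1]
opening: 0.0459
gripper_force: 25.0
t 40.1 q6 -2.27 yaw 87.0 travel [0.093, 0.667, -0.0] spin -0.035
```

```bash

python3 -m inch '{"travel":[[0.005,0.039,0],[0.011,0.078,0],[0.016,0.117,0],[0.022,0.156,0],[0.027,0.195,0],[0.033,0.234,0],[0.038,0.273,0],[0.044,0.312,0],[0.049,0.351,0],[0.055,0.39,0]],"spin":[0,0,0,0,0,0,0,0,-0.035,-0.035]}'
python3 - <<'E'
from h import *
go(.479,.2356,.18,89)
E
```

```text
t: 40.98
tool_pos: [0.4993, -0.0405, 0.1765]
orientation: [-0.025, -3.137, -0.001]
force: [-0.1, -0.0, -1.2]
opening: 0.0459
gripper_force: 25.0
t 41.0 q6 -1.74 yaw 89.1 travel [0.025, 0.276, -0.003] spin 0.001
```

```bash

python3 -m inch '{"travel":[[0.004,0.039,0],[0.007,0.078,0],[0.01,0.117,0],[0.014,0.156,0],[0.018,0.195,0],[0.022,0.234,0],[0.025,0.276,0],[0.025,0.276,0.03],[0.025,0.276,0.07],[0.025,0.276,0.07]],"spin":[0,0,0,0,0,0,0,0,0,0]}'
python3 -m inch '{"travel":[[0,0,0],[0,0,0],[0,0,0]],"spin":[0,0,0]}'
python3 - <<'E'
from h import *
go(.479,.2356,.046,89)
E
```

```text
t: 41.82
tool_pos: [0.4743, 0.2323, 0.0991]
orientation: [-0.025, -3.126, 0.009]
force: [-2.4, -0.5, -3.2]
opening: 0.0456
gripper_force: 25.0
t: 42.07
tool_pos: [0.4826, 0.2337, 0.1114]
orientation: [0.029, 3.139, 0.001]
force: [0.1, -0.6, -0.9]
opening: 0.0459
gripper_force: 25.0
t 42.1 q6 -1.2 yaw 88.9 travel [0.004, 0.002, 0.065] spin -0.001
```

```bash

python3 -m inch '{"travel":[[0.004,0.002,0.025],[0.004,0.002,0.045],[0.004,0.002,0.056],[0.004,0.002,0.062],[0.004,0.002,0.065],[0.004,0.002,0.065]],"spin":[0,0,0,0,0,0]}'
python3 -m inch '{"travel":[[0,0,0],[0,0,0],[0,0,0],[0,0,0]],"spin":[0,0,0,0]}' 0.28
python3 -m inch '{"travel":[[0,0,-0.02],[0,0,-0.06],[0,0,-0.1],[0,0,-0.14],[0,0,-0.14]],"spin":[0,0,0,0,0]}'
python3 - <<'E'
from h import *
go(.71,-.035,.25,89)
E
```

```text
t: 42.57
tool_pos: [0.4784, 0.236, 0.0456]
orientation: [0.029, 3.14, 0.001]
force: [1.3, -0.0, -1.0]
opening: 0.0459
gripper_force: 25.0
t: 42.9
tool_pos: [0.478, 0.2361, 0.0454]
orientation: [0.028, 3.14, 0.001]
force: [-0.7, -0.6, -0.0]
opening: 0.0656
gripper_force: 0.0
t: 43.32
tool_pos: [0.482, 0.2377, 0.1948]
orientation: [0.028, 3.128, 0.008]
force: [1.3, 0.1, 1.0]
opening: 0.0666
gripper_force: 0.0
t 43.3 q6 -1.19 yaw 89.0 travel [-0.234, -0.268, -0.054] spin -0.0
```

Now a look at the dial and the tray with the wrist and other cameras.

```bash

python3 -m inch '{"travel":[[-0.023,-0.027,-0.03],[-0.047,-0.054,-0.05],[-0.07,-0.08,-0.05],[-0.094,-0.107,-0.05],[-0.117,-0.134,-0.05],[-0.14,-0.16,-0.05],[-0.164,-0.188,-0.05],[-0.187,-0.214,-0.05],[-0.21,-0.241,-0.05],[-0.234,-0.268,-0.05]],"spin":[0,0,0,0,0,0,0,0,0,0]}' 0.15
python3 - <<'E'
from h import *
im,d=optics.read_camera("wrist"); a=im[:,120:480]
im2,P,ok,b=boxes("scene"); [print(x) for x in b]
im3,P,ok,b=boxes("top"); [print(x) for x in b]
cv2.imwrite("pics/w5.png",cv2.resize(np.hstack([a[60:300],cv2.resize(im3[150:280,130:290],(295,240))]),None,fx=1.2,fy=1.2,interpolation=cv2.INTER_CUBIC)[:,:,::-1])
go(.44,.0825,.2,75)
E
```

```text
t: 44.15
tool_pos: [0.7076, -0.0377, 0.2346]
orientation: [0.028, 3.141, 0.0]
force: [-0.3, 1.2, 1.0]
opening: 0.079
gripper_force: 0.0
(([784, -349], [90, 48], 38.2, 1072), np.float64(0.045), 0.89, [87.0, 162.0, 140.0])
(([291, -257], [93, 46], -9.4, 513), np.float64(0.045), 0.8, [65.0, 147.0, 127.0])
(([480, 237], [87, 52], -2.0, 287), np.float64(0.049), 0.62, [13.0, 22.5, 115.5])
(([458, 300], [97, 41], -60.8, 131), np.float64(0.047), 0.47, [15.0, 22.0, 112.0])
(([479, 320], [89, 49], -1.1, 517), np.float64(0.05), 0.95, [11.0, 31.0, 153.0])
(([597, 318], [90, 49], -1.9, 494), np.float64(0.05), 0.83, [12.0, 33.0, 152.0])
(([288, -256], [91, 49], -9.3, 563), np.float64(0.045), 0.76, [65.0, 180.5, 176.0])
(([782, -349], [92, 51], 39.2, 449), np.float64(0.044), 0.71, [87.0, 246.0, 184.0])
(([477, 236], [92, 49], -1.2, 520), np.float64(0.05), 0.66, [11.0, 27.0, 154.0])
(([596, 233], [92, 48], -0.5, 485), np.float64(0.05), 0.65, [13.0, 33.0, 155.0])
t 44.4 q6 -1.68 yaw 89.0 travel [0.269, 0.114, 0.034] spin 0.244
```

View pics/w5.png

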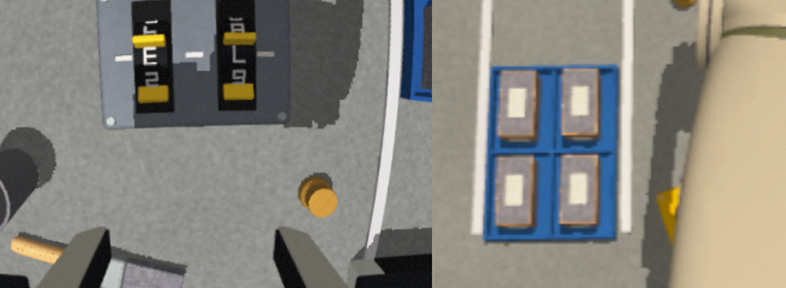

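```bash

python3 -m inch '{"travel":[[0.034,0.014,0],[0.067,0.028,0],[0.1,0.043,0],[0.134,0.057,0],[0.168,0.071,0],[0.2,0.085,0],[0.235,0.1,0.034],[0.269,0.114,0.05],[0.269,0.114,0.07],[0.269,0.114,0.07]],"spin":[0,0,0,0.1,0.2,0.244,0.244,0.244,0.244,0.244]}' 0.2 15
python3 -m inch '{"travel":[[0,0,0],[0,0,0],[0,0,0]],"spin":[0,0,0]}'
python3 - <<'E'
from h import *
im,P,ok=cloud("scene"); hsv=cv2.cvtColor(im,cv2.COLOR_RGB2HSV)
m=(cv2.inRange(hsv,np.array((0,150,60)),np.array((6,255,255)))>0)&ok&(abs(P[...,0]-.44)<.04)&(abs(P[...,1]-.083)<.04); print("red z",m.sum(),np.percentile(P[m][:,2],[50,90]))
go(.44,.0825,.073,75)
E
```

```text
t: 45.23
tool_pos: [0.4347, 0.0843, 0.1606]
orientation: [-0.404, -3.11, 0.001]
force: [-0.8, -0.4, -0.3]
opening: 0.0742
gripper_force: 0.0
t: 45.48
tool_pos: [0.4416, 0.0825, 0.1669]
orientation: [0.41, 3.111, 0.001]
force: [-0.5, 0.2, 0.7]
opening: 0.0746
gripper_force: 0.0
red z 106 [0.07104454 0.07382549]
t 45.5 q6 -1.24 yaw 75.0 travel [0.002, -0.0, 0.094] spin -0.0
```

```bash

python3 -m inch '{"travel":[[0.002,0,0.035],[0.002,0,0.07],[0.002,0,0.085],[0.002,0,0.092],[0.002,0,0.094],[0.002,0,0.094]],"spin":[0,0,0,0,0,0]}'
python3 -m inch '{"travel":[[0,0,0],[0,0,0],[0,0,0],[0,0,0],[0,0,0],[0,0,0],[0,0,0],[0,0,0]],"spin":[0,0,0,0,0,0,0,0]}' 1 15
python3 -m inch '{"travel":[[0,0,0],[0,0,0],[0,0,0],[0,0,0],[0,0,0],[0,0,0],[0,0,0],[0,0,0],[0,0,0],[0,0,0]],"spin":[0.1,0.2,0.3,0.4,0.5,0.6,0.7,0.8,0.85,0.85]}'
```

```text
t: 46.03
tool_pos: [0.4388, 0.0829, 0.0714]
orientation: [0.411, 3.114, 0.0]
force: [-0.6, -0.1, 0.2]
opening: 0.0744
gripper_force: 0.0
t: 46.7
tool_pos: [0.4382, 0.0837, 0.0708]
orientation: [0.41, 3.114, 0.002]
force: [3.4, 5.0, -0.9]
opening: 0.0396
gripper_force: 15.0
t: 47.53
tool_pos: [0.4389, 0.0845, 0.0716]
orientation: [1.662, 2.665, 0.006]
force: [2.2, 8.2, 2.4]
opening: 0.0395
gripper_force: 15.0
```

Twisted 0.85 rad; lift with the head, then open and rise.

```bash

python3 -m inch '{"travel":[[0,0,-0.003],[0,0,-0.006],[0,0,-0.009],[0,0,-0.009]],"spin":[0,0,0,0]}' 1 6
python3 -m inch '{"travel":[[0,0,0],[0,0,0],[0,0,0],[0,0,0],[0,0,0],[0,0,0]],"spin":[0,0,0,0,0,0]}' 0.1
python3 -m inch '{"travel":[[0,0,-0.03],[0,0,-0.07],[0,0,-0.11],[0,0,-0.15],[0,0,-0.15]],"spin":[0,0,0,0,0]}'
python3 - <<'E'
from h import *
im,P,ok=cloud("scene"); hsv=cv2.cvtColor(im,cv2.COLOR_RGB2HSV)
m=(cv2.inRange(hsv,np.array((0,150,60)),np.array((6,255,255)))>0)&ok&(abs(P[...,0]-.44)<.04)&(abs(P[...,1]-.083)<.04); print("red z",m.sum(),np.percentile(P[m][:,2],[50,90]))
[print(o) for o in ribs("scene")[1]]
im,P,ok,b=boxes("scene"); [print(x) for x in b]
cv2.imwrite("pics/s6.png",im[:,:,::-1])
E
```

```text
t: 47.87
tool_pos: [0.4391, 0.0842, 0.0806]
orientation: [1.657, 2.667, 0.005]
force: [4.6, 7.2, 1.3]
opening: 0.0399
gripper_force: 6.0
t: 48.37
tool_pos: [0.4377, 0.0829, 0.0795]
orientation: [-1.658, -2.668, 0.001]
force: [0.3, -0.6, -1.0]
opening: 0.0753
gripper_force: 0.0
t: 48.78
tool_pos: [0.4417, 0.0833, 0.2388]
orientation: [1.652, 2.66, 0.012]
force: [1.2, -0.5, 0.7]
opening: 0.0839
gripper_force: 0.0
red z 103 [0.07978759 0.08219069]
([0.608, -0.002, 0.089], -15, 'n', 35, 'hue', 22.0)
([0.65, -0.002, 0.075], 52, 'n', 35, 'hue', 22.0)
([0.608, -0.071, 0.089], -14, 'n', 36, 'hue', 22.0)
([0.65, -0.07, 0.076], 52, 'n', 39, 'hue', 22.0)
(([600, 319], [91, 51], -2.5, 356), np.float64(0.049), 0.94, [14.0, 21.0, 116.0])
(([480, 234], [91, 51], -4.2, 346), np.float64(0.049), 0.91, [13.0, 22.0, 116.0])
(([482, 319], [91, 49], -1.5, 314), np.float64(0.048), 0.89, [13.0, 19.0, 115.0])
(([599, 233], [92, 51], -0.4, 404), np.float64(0.049), 0.7, [13.0, 20.0, 113.0])
(([784, -348], [91, 48], 39.1, 1107), np.float64(0.045), 0.66, [87.0, 162.0, 137.0])
(([290, -256], [95, 47], -9.1, 535), np.float64(0.045), 0.62, [65.0, 147.0, 125.0])
(([441, 85], [41, 36], -73.0, 125), np.float64(0.08), 0.46, [1.0, 192.0, 172.0])
```

View pics/s6.png

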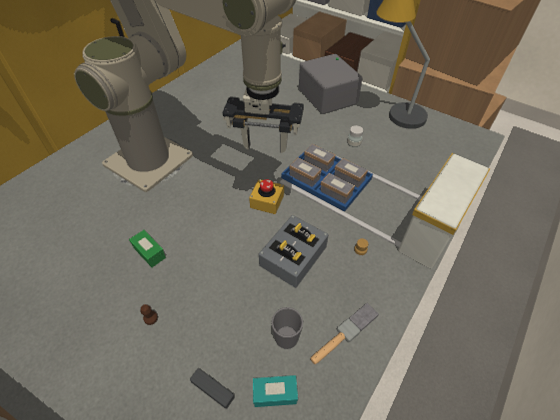

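The scene picture shows the four boxes flat in the tray (around 327,173), the button up (266,187, top at 80 mm), the dial wheels unchanged and the bystanders standing where they were.

```bash
python3 -m inch '{"travel":[[0,0,0],[0,0,0],[0,0,0],[0,0,0]],"spin":[0,0,0,0]}'; python3 -c "
from plant import close_job; print(close_job())"
```

```text
t: 49.32
tool_pos: [0.4373, 0.083, 0.2287]
orientation: [-1.657, -2.667, 0.002]
force: [-0.4, -0.7, 0.3]
opening: 0.0837
gripper_force: 0.0
the job is handed in; nothing more can be done
None
```

The job is handed in after about 49 s on the robot clock, with no verdict returned: the last pictures show all four boxes flat in the tray, one per compartment, the dial at 73, the button popped up and the other things where they were.

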